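# Press a bin liner flush with a spacer block

## Robot

A 6-joint arm with a two-finger parallel gripper is mounted at the origin on the work surface. World frame = base frame: x ahead of the robot, y to its left, z up, the work surface at z = 0. Lengths are in m, angles in degrees, forces in N, time in s.
With the tool pointing down it reaches from about 0.35 to 0.85 m from the base axis. Payload 8.1 kg.
Tool frame: the origin (TCP) lies at the very end of the fingers, on their centre line; the grasp point (between the pads) lies 19 mm behind it; z points along the fingers, y is the line along which they close (so a half turn about z gives the same grasp; the last joint's range is limited). The gripper opens to 85 mm and grips with 20 to 120 N. Pads are 22 mm wide; open, the fingers measure 114 mm over their backs; the gripper's body (76 mm by 85 mm) begins 54 mm behind the grasp point. The pads swing forward as they close: fully open they stand 13 mm farther back than shut.
Start: joints at [66.039, 7.471, 85.268, -0, 87.261, -4.893], TCP at [0.196, 0.567, 0.231] pointing down, gripper open.
Joint ranges: [-169.43, 169.43], [-51.17, 129.36], [1.28, 143.12], [-76.62, 256.62], [0, 156.53], [-152.29, 152.29]. Speed limits (degrees/s): [136.94, 136.94, 159.86, 180, 180, 180].

## Interface

Orientations are given as a 3x3 rotation matrix whose columns are the frame's x, y, z axes.
In Python, from rig import r, vision gives the robot as it stands.
- The arm moves only by the tool step_arm, never from a script. Its argument "plan" is a list that holds one entry, the list of rows, each a list of 6 numbers: the shift along the tool's x, y, z each as a share of 0.75 m, from -1 to 1, then the turn, a rotation vector about the tool's x, y, z each as a share of pi/2 rad, from -1 to 1. A call has 1 to 8 rows; each row is the pose to reach, as a shift and turn from the pose commanded when the call began, along the tool's axes at that moment; what a row does not reach only later rows make up. A row lasts 1/10 s, in which the tool goes at most 50 mm and 8.59 degrees, less where a joint would pass 70% of its speed; a pose out of reach is approached as far as the arm can. A call with a number of a shift or a turn outside -1 to 1 is refused whole. A call with a gripper value outside its range is refused whole. "jaw" is the opening, from 0 (shut) to 1 (fully open), set as the call begins (left out, the last holds). The fingers move at their own pace and stop on an object; "squeeze" is the grip in N (left out, the last holds). Time passes only in rows, so rows that repeat a pose let the fingers close. It gives the time, the measured TCP pose, the force, the opening and the grip force at its end, in the units of the state.
- r.sense(): the state, without advancing time (a new reading comes with each control period).
- vision.get_image(name): name is "scene" or "top" or "wrist"; returns a dict with "img" (400x640x3 uint8, blue, green, red), "z_map" (400x640 float32, m along the optical axis (not along the pixel's ray), 0 where there is no reading), "fov_y" (degrees; the focal length in pixels is half the picture's height over the tangent of half this angle, whatever the lens; pixels are square), "cx", "cy" (the principal point, pixels), "rvec" (rotation vector, rad) and "tvec" (3), from world to camera coordinates, as OpenCV has them; the wrist camera has in their place "hand_eye" (4x4, takes a point from camera to tool coordinates, whose origin is the TCP and whose axes are the flange's). Camera axes: x right, y down, z forward; pixel columns grow to the right and rows downward; lengths in m; the calibration is good to about 2 mm. A picture is of the moment at which its call begins: read the wrist's pose just before it.
- r.job_done(): hands the job in; it is judged then, once.
The state is a dict: "clock": time; "joint_positions": joint angles; "dq": joint speeds; "joint_efforts": joint torques, N m; "tool_pos": TCP position; "eef_rot": TCP orientation; "wrist_force": force on the tool from outside, world axes, zero at the start; "wrist_torque": the same for the moment, N m; "grip_width": opening from 0.0 (shut) to 1.0 (fully open); "finger_force": force on a finger pad.
Only numpy, scipy, OpenCV 4.12 (cv2) and the standard library are available. Lean on these libraries where they do the work, as an engineer would, in place of code of your own. Each camera call takes 0.05 s, during which the arm holds its last target. There are 200 camera calls.

## Task

The loose liner panel in the widest stock bin has to be stuck flat to the side wall it stands next to. First take the carton that lies across that bin and set it down upright in the grey tray; then stand the wooden spacer block upright in the gap beside the loose panel, down to the bin floor (only this gap is wide enough, do not force the block against the two narrow bins), and push it sideways so that it presses the panel firmly flush against the wall. Finish while holding: keep gripping the block and keep the panel pressed, do not let go, and leave the ring, the can and the other carton alone.

Things in the scene. Friction and masses are not known exactly. Their poses are not given: they have to be found in the camera images.
- wide_bin: Fixed open cardboard bin, widest of three on a 12 mm shelf board, 90 mm apart in any order. Outside 112 (x) x 58 (y) x 50 mm high; walls 6 mm; inside y is -23 to +23 mm; floor top 5 mm above the origin; side and back (+x) walls 50 mm high, front lip 25 mm. Origin: centre of underside; x runs along the bin away from the robot, y across; the liner belongs on the +y wall.
- narrow_bin: Fixed cardboard bin like the wide one but 34 mm wide outside; its liner is already stuck on, which leaves a gap of only 12 mm. The block does not fit. Origin: centre of the underside.
- medium_bin: Fixed cardboard bin like the wide one but 39 mm wide outside; its liner is already stuck on, which leaves a gap of only 17 mm. The block does not fit. Origin: centre of the underside.
- liner: Loose pale wooden panel 90 (x) x 10 (y) x 40 mm high, 0.03 kg, on edge on the wide bin's floor, 4 to 8 mm off the +y wall and nearly parallel to it (gap to the -y wall 28 to 32 mm). Top 5 mm below the rim. Origin: centre of underside; y is its thickness. Flush: +y face on the wall, origin at y = +18 mm in the bin's frame.
- spacer: Loose brown wooden block 60 (x) x 22 (y) x 100 mm high, edges rounded by 3 mm, about 0.09 kg, standing upright on the counter at one side of the row of bins. Origin: centre of its underside, z up. Standing in the bin it rises 55 mm above the rim, so it can be gripped across its 22 mm thickness near its top.
- carton: Closed cardboard carton 50 (x) x 80 (y) x 45 mm high with a paper band over its top, about 0.2 kg, lying across the rims of the wide bin (its 80 mm length across the bin). Origin: centre of its underside.
- tray: Fixed shallow open grey plastic tray, outside 190 (x) x 210 (y) x 30 mm high, walls and floor 5 mm, on the counter at the side of the bins opposite to the block. Origin: centre of its underside.
- bearing_ring: Bystander: loose steel ring, 60 mm across, 16 mm high, lying in front of the bins. Origin: centre of its underside.
- can: Bystander: closed can, 56 mm across, 90 mm high, standing behind the bins. Origin: centre of its underside.
- parts_carton: Bystander: loose closed carton 70 x 100 x 50 mm high, behind the bins. Origin: centre of its underside.
Not all that is in view belongs to the job. Several things have the shape of the spacer; the one meant has the colours described above.

How it is judged:
By the outcome, as a careful person would: the job done as asked, in the order asked, and still so for the second after the job is handed in, while the arm keeps its last pose, push and grip.
It also fails if it takes over 67 s, if anything falls off the work surface, if the arm or the gripper's body presses on something with over 40 N, if the wrist force passes 120 N, or if a joint passes its speed limit or range.

## Working session

There is one attempt and no reset: what is moved stays moved. The work goes in short steps, Python scripts to look and compute and a tool call to move; the robot and the scene stay as the last step left them, time stands still between calls to the robot, and variables do not carry over. Pictures are saved under pics/ and viewed, at most 10 in all, crops included, and the job is handed in when it is done.

Besides the shell and the picture viewer there is one more tool, called after ">>>" as a command line: name --argument value ..., lists and objects as JSON in quotes. step_arm: Moves the arm, as the interface text tells. Its arguments: {"type":"object","properties":{"plan":{"type":"array","items":{"type":"array","items":{"type":"array","items":{"type":"number"}}}},"jaw":{"type":"number"},"squeeze":{"type":"number"}},"required":["plan"]}

```bash
ls; mkdir -p pics; cat > h.py <<'E'
import numpy as np, cv2
from rig import r, vision
def cam(n):
    s=r.sense(); d=vision.get_image(n); h,w=d["img"].shape[:2]
    f=h/2/np.tan(np.radians(d["fov_y"])/2)
    if "rvec" in d:
        R=cv2.Rodrigues(np.array(d["rvec"],float))[0]; t=np.array(d["tvec"],float).ravel()
        Rw=R.T; o=-R.T@t
    else:
        T=np.eye(4);T[:3,:3]=s["eef_rot"];T[:3,3]=s["tool_pos"];T=T@np.array(d["hand_eye"]);Rw=T[:3,:3];o=T[:3,3]
    u,v=np.meshgrid(np.arange(w),np.arange(h)); z=d["z_map"]
    P=np.stack([(u-d["cx"])/f*z,(v-d["cy"])/f*z,z],-1)@Rw.T+o
    P[z==0]=np.nan
    return dict(img=d["img"],P=P,f=f,c=(d["cx"],d["cy"]),R=Rw,o=o)
E
python3 - <<'E'
from h import *
print(r.sense())
for n in("scene","top"):
    c=cam(n); cv2.imwrite(f"pics/{n}0.png",c["img"]); np.savez(f"{n}0.npz",**c); print(n,c["f"],c["c"],c["o"],c["R"].round(3).tolist())
E
```

```text
pics
{'clock': 0.0, 'joint_positions': array([ 6.60405879e+01,  7.51652946e+00,  8.53280629e+01,  2.05436180e-03,
        8.72611834e+01, -4.89279294e+00]), 'dq': array([ 0.11484731,  0.04811403, -0.0180786 ,  0.08896787, -0.08264549,
       -0.11544583]), 'joint_efforts': array([ 2.32228349e-04, -5.69376469e+01, -5.00567079e+01,  7.88408238e-05,
        1.44624675e-02, -2.85049492e-05]), 'tool_pos': array([0.19574497, 0.5666027 , 0.23024127]), 'eef_rot': array([[-9.45138745e-01,  3.26668242e-01, -7.82423483e-04],
       [ 3.26669122e-01,  9.45137285e-01, -1.67251416e-03],
       [ 1.93140345e-04, -1.83635153e-03, -9.99998295e-01]]), 'wrist_force': array([ 0.18798109, -0.18175772, -0.43448067]), 'wrist_torque': array([ 0.05918107, -0.04756817, -0.04824379]), 'finger_force': 0.0, 'grip_width': 0.9965114685630696}
scene 398.9526526442166 (316.9762997661951, 193.43829334477405) [ 0.86440103 -0.41547408  0.85963402] [[0.778, 0.534, -0.331], [0.628, -0.652, 0.424], [0.011, -0.538, -0.843]]
top 472.842628365095 (319.10385234342385, 197.86785711003213) [ 0.3813895  -0.01412455  1.20903294] [[0.029, -0.987, 0.161], [-1.0, -0.03, -0.003], [0.008, -0.161, -0.987]]
```

View pics/scene0.png

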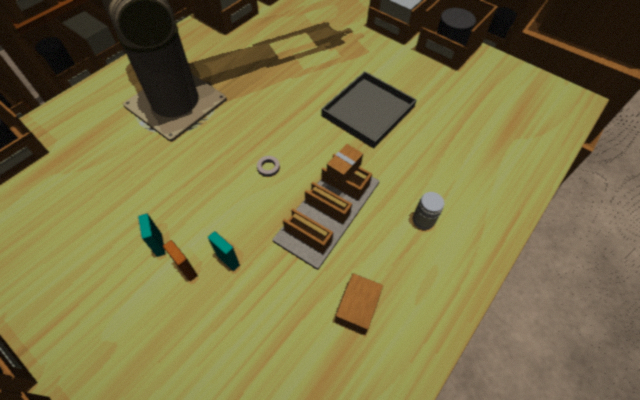

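View pics/top0.png

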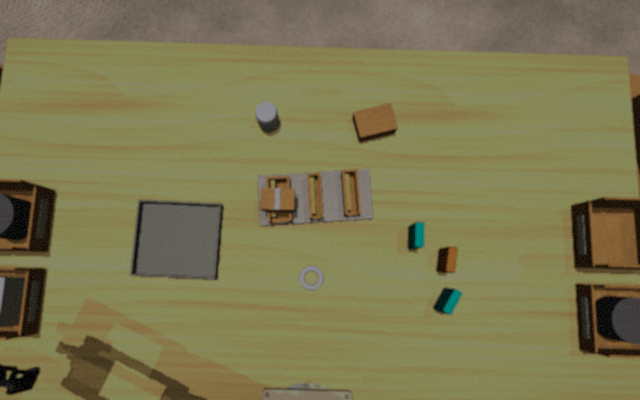

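The scene view shows the brown spacer at about (180,260) between two teal blocks, the carton on the wide bin at (345,165) and the tray at (368,108). In the top view they are at (448,259), (278,200) and (178,240). I'll measure them from both views next.

```bash
cat > m.py <<'E'
from h import *
def rect(P,m,name):
    p=P[m]; p=p[np.isfinite(p[:,0])]
    (c,s,a)=cv2.minAreaRect((p[:,:2]*1000).astype(np.float32)); print(name,len(p),"c",np.round(c,1),"size",np.round(s,1),"ang",round(a,1),"z",np.percentile(p[:,2]*1000,[5,50,95]).round(1))
def sel(P,x0,x1,y0,y1,z0,z1): return (P[...,0]>x0)&(P[...,0]<x1)&(P[...,1]>y0)&(P[...,1]<y1)&(P[...,2]>z0)&(P[...,2]<z1)
E
python3 - <<'E'
from m import *
D={n:np.load(f"{n}0.npz") for n in("top","scene")}
pts={"top":dict(spacer=(448,259),t1=(417,237),t2=(448,301),carton=(268,200),tray=(178,240),shelf=(333,215),table=(333,250),ring=(303,280)),
"scene":dict(spacer=(172,247),t1=(217,238),t2=(146,220),carton=(335,165),tray=(368,108),shelf=(290,240),table=(240,200))}
for n in D:
    P=D[n]["P"]
    for k,(u,v) in pts[n].items(): print(n,k,(np.nanmedian(P[v-1:v+2,u-1:u+2].reshape(-1,3),0)*1000).round(1))
for n in D:
    P=D[n]["P"]
    m=(P[...,2]>.085)&(P[...,0]>.1)&(P[...,0]<.7)&(P[...,1]<-.1)&(P[...,1]>-.5)
    k,l,st,ce=cv2.connectedComponentsWithStats(m.astype(np.uint8))
    for i in range(1,k):
        if st[i,4]>15: rect(P,l==i,n+" tall")
    rect(P,sel(P,.3,.6,.0,.25,.095,.13),n+" carton top")
    rect(P,sel(P,.1,.55,.17,.5,.022,.036),n+" tray")
    for y in (0.19,0.3): pass
    rect(P,sel(P,.3,.6,-.25,.2,.008,.016),n+" shelf")
    rect(P,sel(P,.3,.6,-.25,.2,.055,.066),n+" rims")
E
```

```text
top spacer [ 427.2 -322.5   99.3]
top t1 [ 476.5 -250.6   99.7]
top t2 [ 331.3 -321.4  101.1]
top carton [552.3 102.3 106.4]
top tray [458.8 337.    4.4]
top shelf [533.6 -55.1  10.3]
top table [445.6 -57.7  -1.3]
top ring [368.2  15.7  16.7]
scene spacer [ 416.  -326.4   99.6]
scene t1 [ 472.6 -253.3   99. ]
scene t2 [ 324.4 -320.1  100.5]
scene carton [551.9  50.5 106.9]
scene tray [457.7 340.1   5.2]
scene shelf [ 564.2 -130.3   10.9]
scene table [ 388.7 -121.2   -1.4]
top tall 265 c [ 484.4 -256.5] size [60.6 22.7] ang 0.7 z [ 88.2  99.9 103.3]
top tall 276 c [ 428.3 -331.4] size [22.3 59.6] ang 81.8 z [ 89.7 100.  103.8]
top tall 288 c [ 331.6 -331.4] size [22.8 59.8] ang 60.1 z [ 91.3 100.3 103.9]
top carton top 741 c [557.2  80.3] size [50.7 78.4] ang 2.3 z [102.9 107.2 110.6]
top tray 569 c [458.5 334.4] size [211.9 184.5] ang 89.5 z [23.4 29.1 32.9]
top shelf 1861 c [456.5 -55.8] size [286.7 385.2] ang 0.0 z [ 9.1 12.6 15.5]
top rims 584 c [543.6 -70.5] size [376.  122.6] ang 81.6 z [56.1 60.8 65. ]
scene tall 313 c [ 330.6 -331.4] size [22.6 60.1] ang 60.3 z [ 88.8  99.4 102. ]
scene tall 325 c [ 483.6 -256.3] size [22.6 59.9] ang 88.4 z [ 87.9  99.3 101.4]
scene tall 319 c [ 427.6 -331.1] size [22. 60.] ang 82.0 z [ 90.5  99.4 102. ]
scene carton top 654 c [557.   81.3] size [51.2 82.8] ang 0.4 z [ 99.  106.6 108.9]
scene tray 476 c [457.7 335.8] size [213.5 186.7] ang 89.4 z [22.5 27.7 31. ]
scene shelf 1239 c [512.  -89.1] size [265.4 304.5] ang 18.0 z [ 9.3 11.9 15.3]
scene rims 736 c [554.8 -64.6] size [ 92.4 367.7] ang 0.6 z [55.6 59.9 63.9]
```

```bash
python3 - <<'E'
from h import *
a=np.load("top0.npz")["img"];b=np.load("scene0.npz")["img"]
A=cv2.resize(a[155:235,245:385],None,fx=4,fy=4,interpolation=2)
A2=cv2.resize(a[215:325,395:475],None,fx=3,fy=3,interpolation=2)
B=cv2.resize(b[135:265,265:385],None,fx=3,fy=3,interpolation=2)
C=np.zeros((600,800,3),np.uint8)
C[:A.shape[0],:A.shape[1]]=A
C[:A2.shape[0],560:560+A2.shape[1]]=A2[:, :240]
B=B[:,:360]; B=cv2.resize(B,(240,260)); C[335:595,:240]=B
D=cv2.resize(b[200:280,130:250],None,fx=3,fy=3,interpolation=2); C[350:590,300:660]=D
cv2.imwrite("pics/c0.png",C)
E
```

```text
(no output)
```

View pics/c0.png

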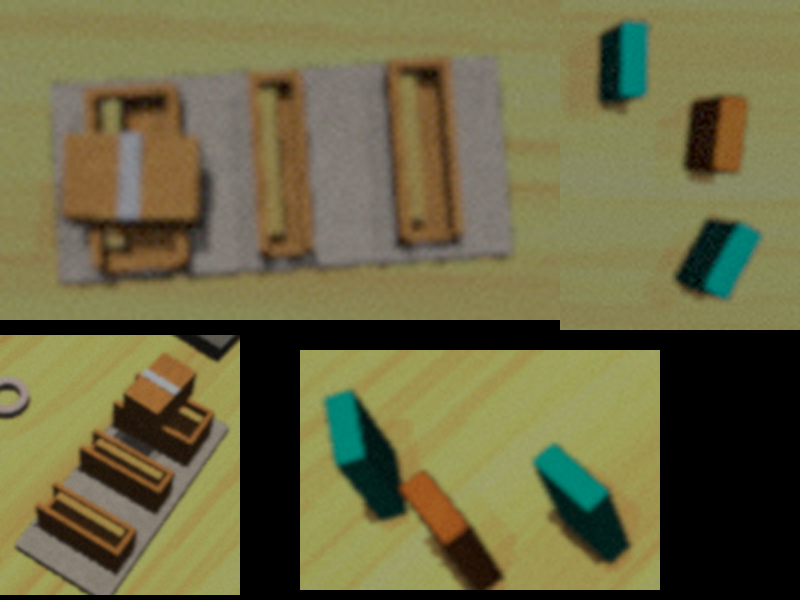

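The enlarged crop confirms that the wide bin is the left one in the top view, with its liner on the +y side. The row is turned by a few degrees. The brown spacer stands between the two teal blocks, and both views agree on the positions to about 1 mm. I'll move above the carton.

```bash
cat > g.py <<'E'
import sys
from h import *
from scipy.spatial.transform import Rotation as Ro
x,y,z,a=map(float,sys.argv[1:5])
s=r.sense();R=np.array(s["eef_rot"]);p=np.array(s["tool_pos"])
a=np.radians(a);Y=np.array([np.cos(a),np.sin(a),0]);Z=np.array([0,0,-1.]);T=np.c_[np.cross(Y,Z),Y,Z]
print("t",s["clock"],"p",p.round(4),"F",np.round(s["wrist_force"],1),"w",round(s["grip_width"],3),"ff",round(s["finger_force"],1))
print("row",(R.T@(np.array([x,y,z])-p)/.75).round(4).tolist(),(Ro.from_matrix(R.T@T).as_rotvec()/(np.pi/2)).round(4).tolist(),"rows",np.linalg.norm(np.array([x,y,z])-p)/.05)
E
python3 g.py .545 .081 .26 2
```

```text
t 0.1 p [0.1958 0.5666 0.2303] F [-0.3 -0.7 -0.5] w 1.003 ff 0.0
row [-0.6516, -0.4599, -0.0389] [-0.001, 0.0005, 0.7659] rows 11.977986900402222
```

>>> step_arm --plan '[[[-0.6516, -0.4599, -0.039, 0, 0, 0.766], [-0.6516, -0.4599, -0.039, 0, 0, 0.766], [-0.6516, -0.4599, -0.039, 0, 0, 0.766], [-0.6516, -0.4599, -0.039, 0, 0, 0.766], [-0.6516, -0.4599, -0.039, 0, 0, 0.766], [-0.6516, -0.4599, -0.039, 0, 0, 0.766], [-0.6516, -0.4599, -0.039, 0, 0, 0.766], [-0.6516, -0.4599, -0.039, 0, 0, 0.766]]]' --jaw 1 --squeeze 40

```text
clock: 0.9
tool_pos: [0.4298, 0.2408, 0.2507]
eef_rot: [[-0.032, 0.999, -0.0], [0.999, 0.032, -0.0], [-0.0, -0.0, -1.0]]
wrist_force: [1.4, 0.8, -0.2]
grip_width: 1.001
finger_force: 0.0
```

```bash
python3 g.py .545 .081 .26 2
```

```text
t 0.9 p [0.4298 0.2408 0.2507] F [ 1.4  0.8 -0.2] w 1.001 ff 0.0
row [-0.2179, 0.1467, -0.0124] [-0.0001, 0.0, -0.0019] rows 3.9446038651720525
```

>>> step_arm --plan '[[[-0.21, 0.142, -0.012, 0, 0, 0], [-0.21, 0.142, -0.012, 0, 0, 0], [-0.21, 0.142, -0.012, 0, 0, 0], [-0.21, 0.142, -0.012, 0, 0, 0], [-0.21, 0.142, -0.012, 0, 0, 0], [-0.21, 0.142, -0.012, 0, 0, 0]]]'

```text
clock: 1.5
tool_pos: [0.5416, 0.0885, 0.2591]
eef_rot: [[-0.036, 0.999, -0.001], [0.999, 0.036, 0.0], [0.0, -0.001, -1.0]]
wrist_force: [0.3, 0.3, 0.3]
grip_width: 1.001
finger_force: 0.0
```

```bash
python3 - <<'E'
from m import *
c=cam("wrist");cv2.imwrite("pics/w1.png",c["img"]);P=c["P"]
rect(P,sel(P,.48,.64,0,.17,.098,.115),"carton")
print(c["o"])
# edges of carton via yaw fit over height-map front/back edges
m=sel(P,.48,.64,0,.17,.098,.115);p=P[m]
for k in(0,1):
    o=1-k
    for q,f in((.0,np.min),(1,np.max)):
        b=np.arange(p[:,o].min()+.008,p[:,o].max()-.008,.004)
        e=[(t,f(p[(abs(p[:,o]-t)<.002),k])) for t in b if (abs(p[:,o]-t)<.002).sum()>3]
        e=np.array(e);l=np.polyfit(e[:,0],e[:,1],1);print("axis",k,f.__name__,"slope deg",np.degrees(np.arctan(l[0])).round(2),"mid",np.polyval(l,[.557,.081][o]).round(4))
E
python3 g.py .557 .081 .13 2
```

```text
carton 3441 c [556.   83.6] size [50.  80.1] ang 0.8 z [106.2 107.4 108.7]
[0.53887757 0.1570438  0.4021416 ]
axis 0 min slope deg -0.49 mid 0.5315
axis 0 max slope deg -0.38 mid 0.5806
axis 1 min slope deg 1.87 mid 0.0444
axis 1 max slope deg 0.74 mid 0.1236
t 1.55 p [0.5412 0.0895 0.2592] F [-0.5  0.5 -0.1] w 0.996 ff 0.0
row [-0.0122, 0.0208, 0.1723] [-0.0009, -0.0003, 0.0015] rows 2.609708067373305
```

View pics/w1.png

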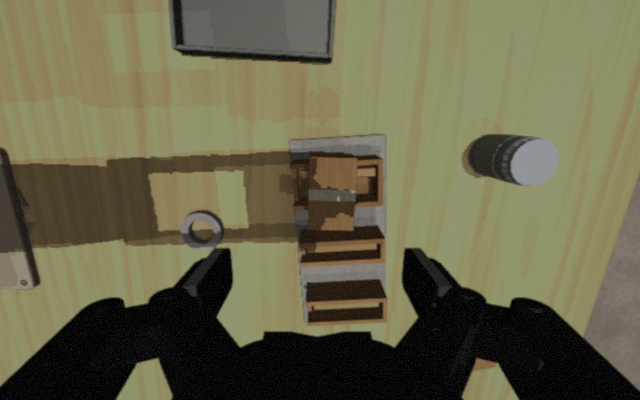

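The wrist view shows the carton at about (332,195) across the wide bin (330,183), clear on both finger sides. Its centre is (0.556, 0.083) and its top is at z 0.107. I'll descend to it.

```bash
python3 g.py .5565 .082 .074 0.8
```

```text
t 1.55 p [0.5412 0.0895 0.2592] F [-0.5  0.5 -0.1] w 0.996 ff 0.0
row [-0.0108, 0.0203, 0.247] [-0.0009, -0.0003, 0.0149] rows 3.720581187647415
```

>>> step_arm --plan '[[[-0.0108, 0.0203, 0.1, 0, 0, 0.015], [-0.0108, 0.0203, 0.15, 0, 0, 0.015], [-0.0108, 0.0203, 0.19, 0, 0, 0.015], [-0.0108, 0.0203, 0.22, 0, 0, 0.015], [-0.0108, 0.0203, 0.247, 0, 0, 0.015], [-0.0108, 0.0203, 0.247, 0, 0, 0.015], [-0.0108, 0.0203, 0.247, 0, 0, 0.015]]]'

```text
clock: 2.25
tool_pos: [0.5566, 0.083, 0.0749]
eef_rot: [[-0.016, 1.0, -0.001], [1.0, 0.016, 0.0], [0.0, -0.001, -1.0]]
wrist_force: [0.6, -0.2, 0.3]
grip_width: 1.0
finger_force: 0.0
```

>>> step_arm --plan '[[[0, 0, 0, 0, 0, 0], [0, 0, 0, 0, 0, 0], [0, 0, 0, 0, 0, 0], [0, 0, 0, 0, 0, 0], [0, 0, 0, 0, 0, 0], [0, 0, 0, 0, 0, 0], [0, 0, 0, 0, 0, 0], [0, 0, 0, 0, 0, 0]]]' --jaw 0 --squeeze 35

```text
clock: 3.05
tool_pos: [0.5583, 0.0821, 0.0763]
eef_rot: [[-0.014, 1.0, 0.003], [1.0, 0.014, 0.0], [0.0, 0.003, -1.0]]
wrist_force: [-2.3, 0.4, 6.5]
grip_width: 0.577
finger_force: 37.5
```

>>> step_arm --plan '[[[0, 0, -0.02, 0, 0, 0], [0, 0, -0.06, 0, 0, 0], [0, 0, -0.1, 0, 0, 0], [0, 0, -0.13, 0, 0, 0], [0, 0, -0.13, 0, 0, 0]]]'

```text
clock: 3.55
tool_pos: [0.5597, 0.0819, 0.1772]
eef_rot: [[-0.014, 1.0, 0.008], [1.0, 0.014, 0.0], [0.0, 0.008, -1.0]]
wrist_force: [1.3, 0.2, -1.8]
grip_width: 0.578
finger_force: 37.5
```

```bash
python3 g.py .458 .335 .11 0.8
```

```text
t 3.55 p [0.5597 0.0819 0.1772] F [ 1.3  0.2 -1.8] w 0.578 ff 37.5
row [0.3393, -0.1314, 0.0887] [0.0048, -0.0002, 0.0002] rows 5.6179275823069785
```

>>> step_arm --plan '[[[0.06, -0.025, 0, 0.002, 0, 0], [0.12, -0.05, 0, 0.004, 0, 0], [0.18, -0.075, 0, 0.005, 0, 0], [0.24, -0.1, 0, 0.005, 0, 0], [0.3, -0.12, 0, 0.005, 0, 0], [0.34, -0.131, 0, 0.005, 0, 0], [0.34, -0.131, 0, 0.005, 0, 0], [0.34, -0.131, 0, 0.005, 0, 0]]]'

```text
clock: 4.35
tool_pos: [0.4542, 0.3354, 0.1706]
eef_rot: [[-0.016, 1.0, -0.01], [1.0, 0.016, -0.002], [-0.002, -0.01, -1.0]]
wrist_force: [0.4, -0.7, -3.9]
grip_width: 0.579
finger_force: 37.5
```

```bash
python3 g.py .458 .335 .021 0.8;python3 - <<'E'
from m import *
c=cam("scene");P=c["P"];rect(P,sel(P,.4,.55,.25,.42,.08,.25),"all")
q=P[sel(P,.4,.55,.25,.42,.06,.25)];print(np.percentile(q[:,2],[1,5,25,50,75]))
cv2.imwrite("pics/x.png",c["img"])
E
```

```text
t 4.35 p [0.4542 0.3354 0.1706] F [ 0.4 -0.7 -3.9] w 0.579 ff 37.5
row [-0.0004, 0.007, 0.1994] [-0.0061, 0.001, 0.0015] rows 2.993549824691425
all 1188 c [458.7 332. ] size [ 94.4 102.1] ang 49.0 z [163.3 201.3 245.9]
[0.15768843 0.16333206 0.19137938 0.20133179 0.22616764]
```

>>> step_arm --plan '[[[0, 0.003, 0.06, -0.003, 0, 0], [0, 0.005, 0.12, -0.005, 0, 0], [0, 0.006, 0.16, -0.006, 0, 0], [0, 0.006, 0.18, -0.006, 0, 0], [0, 0.006, 0.19, -0.006, 0, 0], [0, 0.006, 0.195, -0.006, 0, 0], [0, 0.006, 0.195, -0.006, 0, 0]]]'

```text
clock: 5.1
tool_pos: [0.4597, 0.3357, 0.027]
eef_rot: [[-0.014, 1.0, 0.003], [1.0, 0.014, 0.001], [0.001, 0.003, -1.0]]
wrist_force: [0.1, 0.6, -2.7]
grip_width: 0.582
finger_force: 37.4
```

>>> step_arm --plan '[[[0, 0, 0.002, 0, 0, 0], [0, 0, 0.003, 0, 0, 0], [0, 0, 0.004, 0, 0, 0], [0, 0, 0.004, 0, 0, 0]]]'

```text
clock: 5.5
tool_pos: [0.4587, 0.3356, 0.0231]
eef_rot: [[-0.015, 1.0, 0.002], [1.0, 0.015, 0.0], [0.0, 0.002, -1.0]]
wrist_force: [-0.2, -0.1, -3.1]
grip_width: 0.585
finger_force: 37.5
```

>>> step_arm --plan '[[[0, 0, 0.0015, 0, 0, 0], [0, 0, 0.003, 0, 0, 0], [0, 0, 0.0045, 0, 0, 0], [0, 0, 0.0055, 0, 0, 0], [0, 0, 0.0055, 0, 0, 0]]]'

```text
clock: 6.0
tool_pos: [0.4587, 0.3355, 0.0193]
eef_rot: [[-0.014, 1.0, 0.002], [1.0, 0.014, -0.0], [-0.0, 0.002, -1.0]]
wrist_force: [-2.5, -1.8, 5.0]
grip_width: 0.579
finger_force: 38.4
```

>>> step_arm --plan '[[[0, 0, 0, 0, 0, 0], [0, 0, 0, 0, 0, 0], [0, 0, 0, 0, 0, 0], [0, 0, 0, 0, 0, 0], [0, 0, 0, 0, 0, 0]]]' --jaw 1

```text
clock: 6.5
tool_pos: [0.4586, 0.3355, 0.0186]
eef_rot: [[-0.014, 1.0, 0.002], [1.0, 0.014, -0.0], [-0.0, 0.002, -1.0]]
wrist_force: [-0.4, 1.0, -0.5]
grip_width: 0.997
finger_force: 0.0
```

>>> step_arm --plan '[[[0, 0, -0.03, 0, 0, 0], [0, 0, -0.09, 0, 0, 0], [0, 0, -0.15, 0, 0, 0], [0, 0, -0.21, 0, 0, 0], [0, 0, -0.25, 0, 0, 0], [0, 0, -0.25, 0, 0, 0]]]'

```text
clock: 7.1
tool_pos: [0.4611, 0.3372, 0.2128]
eef_rot: [[-0.015, 1.0, 0.01], [1.0, 0.014, 0.005], [0.005, 0.01, -1.0]]
wrist_force: [0.6, -0.1, 0.5]
grip_width: 1.001
finger_force: 0.0
```

```bash
python3 - <<'E'
from m import *
for n in("top","scene"):
    c=cam(n);P=c["P"];cv2.imwrite(f"pics/{n}1.png",c["img"]);np.savez(f"{n}1.npz",**c);rect(P,sel(P,.36,.55,.24,.43,.04,.06),n+" carton")
E
python3 g.py .545 .05 .27 -87
```

```text
top carton 686 c [458.3 333.3] size [49.3 81.4] ang 1.6 z [45.4 49.8 53.5]
scene carton 419 c [458.7 333.9] size [51.2 83.7] ang 2.1 z [42.2 49.3 51.9]
t 7.2 p [0.4588 0.3358 0.207 ] F [ 0.5 -0.1 -0.4] w 1.0 ff 0.0
row [-0.3826, 0.1097, -0.084] [0.0012, -0.0022, 0.9759] rows 6.101169095797243
```

```bash
python3 g.py .49 .085 .2 -87
```

```text
t 7.2 p [0.4588 0.3358 0.207 ] F [ 0.5 -0.1 -0.4] w 1.0 ff 0.0
row [-0.3349, 0.0367, 0.0092] [0.0012, -0.0022, 0.9759] rows 5.056037047314416
```

>>> step_arm --plan '[[[-0.335, 0.037, 0.009, 0, 0, 0.976], [-0.335, 0.037, 0.009, 0, 0, 0.976], [-0.335, 0.037, 0.009, 0, 0, 0.976], [-0.335, 0.037, 0.009, 0, 0, 0.976], [-0.335, 0.037, 0.009, 0, 0, 0.976], [-0.335, 0.037, 0.009, 0, 0, 0.976], [-0.335, 0.037, 0.009, 0, 0, 0.976], [-0.335, 0.037, 0.009, 0, 0, 0.976]]]'

```text
clock: 8.0
tool_pos: [0.4885, 0.0837, 0.197]
eef_rot: [[0.93, 0.368, -0.002], [0.368, -0.93, -0.0], [-0.002, -0.001, -1.0]]
wrist_force: [0.4, -0.6, -0.1]
grip_width: 0.997
finger_force: 0.0
```

```bash
python3 g.py .49 .085 .2 -87
```

```text
t 8.0 p [0.4885 0.0837 0.197 ] F [ 0.4 -0.6 -0.1] w 0.997 ff 0.0
row [0.0025, -0.0009, -0.004] [-0.0002, 0.0015, 0.2068] rows 0.07192028992959866
```

>>> step_arm --plan '[[[0, 0, 0, 0, 0, 0.207], [0, 0, 0, 0, 0, 0.207], [0, 0, 0, 0, 0, 0.207], [0, 0, 0, 0, 0, 0.207]]]'

```text
clock: 8.4
tool_pos: [0.4888, 0.0846, 0.1979]
eef_rot: [[0.998, 0.063, -0.001], [0.063, -0.998, -0.0], [-0.001, 0.0, -1.0]]
wrist_force: [-0.1, -0.1, 0.6]
grip_width: 0.997
finger_force: 0.0
```

```bash
python3 - <<'E'
from m import *
c=cam("wrist");cv2.imwrite("pics/w2.png",c["img"]);np.savez("w2.npz",**c);P=c["P"]
print(c["o"],r.sense()["tool_pos"])
rect(P,sel(P,.48,.64,.02,.15,.058,.068),"wide rims")
rect(P,sel(P,.48,.64,.02,.15,.053,.0585),"liner?")
E
```

```text
[0.5567407  0.08909932 0.34082754] [0.48906881 0.08462268 0.19830659]
wide rims 2328 c [564.7  84.8] size [112.3  58.1] ang 5.5 z [58.3 62.2 63.5]
liner? 1175 c [562.4  84.7] size [105.5  46.3] ang 5.5 z [55.3 57.2 58.2]
```

View pics/w2.png

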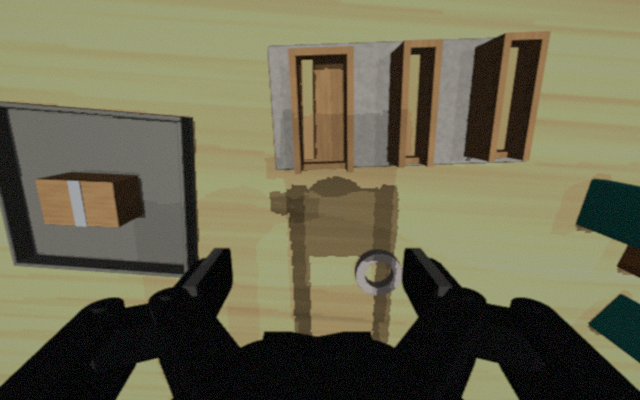

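The wrist view shows the empty wide bin at (322,110), with the pale liner strip at x≈307 on its left (+y) side. The carton stands upright in the tray at (85,200). Next I'll refine the bin and liner poses.

```bash
python3 - <<'E'
from m import *
rect(np.load("top1.npz")["P"],(lambda P:sel(P,.48,.64,.02,.15,.056,.068))(np.load("top1.npz")["P"]),"top rims")
rect(np.load("scene1.npz")["P"],(lambda P:sel(P,.48,.64,.02,.15,.056,.068))(np.load("scene1.npz")["P"]),"scene rims")
d=np.load("w2.npz");P=d["P"]
for yaw in (5.5,):
    a=np.radians(yaw);B=np.array([[np.cos(a),-np.sin(a)],[np.sin(a),np.cos(a)]])
    q=P.copy();q[...,:2]=(P[...,:2]-[.5647,.0848])@B
    for xs in range(-44,45,11):
        o=[]
        for name,(y0,y1,z0,z1) in dict(neg=(-.035,-.02,.0585,.07),pos=(.02,.035,.0585,.07),liner=(-.02,.0225,.052,.0605),floor=(-.023,.02,.01,.024)).items():
            m=sel(q,xs/1e3-.005,xs/1e3+.005,y0,y1,z0,z1);yy=q[m][:,1]*1e3
            o.append((name,len(yy),np.percentile(yy,[2,50,98]).round(1).tolist() if len(yy) else 0, (q[m][:,2].mean()*1e3).round(1) if len(yy) else 0))
        print(xs,o)
E
```

```text
top rims 381 c [566.1  81.5] size [112.2  58.2] ang 5.4 z [56.9 61.3 64.8]
scene rims 434 c [564.8  82. ] size [112.8  60.9] ang 5.6 z [56.5 60.2 63.3]
-44 [('neg', 61, [-28.1, -26.0, -23.1], np.float64(62.5)), ('pos', 60, [23.4, 26.0, 28.6], np.float64(62.3)), ('liner', 31, [9.9, 14.8, 18.8], np.float64(57.4)), ('floor', 282, [-22.8, -6.4, 16.3], np.float64(17.6))]
-33 [('neg', 62, [-28.1, -25.6, -23.2], np.float64(62.4)), ('pos', 74, [23.1, 26.0, 28.9], np.float64(62.5)), ('liner', 116, [9.5, 14.4, 19.5], np.float64(57.1)), ('floor', 271, [-22.6, -6.7, 8.9], np.float64(17.5))]
-22 [('neg', 62, [-28.1, -25.6, -23.2], np.float64(62.5)), ('pos', 66, [23.2, 26.0, 29.0], np.float64(62.4)), ('liner', 105, [10.1, 14.9, 19.1], np.float64(57.3)), ('floor', 273, [-22.4, -6.9, 8.6], np.float64(17.4))]
-11 [('neg', 67, [-28.2, -26.0, -23.2], np.float64(62.3)), ('pos', 72, [23.0, 25.8, 28.7], np.float64(62.4)), ('liner', 110, [9.6, 14.1, 18.5], np.float64(57.4)), ('floor', 273, [-22.4, -8.1, 8.2], np.float64(17.4))]
0 [('neg', 68, [-28.1, -25.3, -23.3], np.float64(62.3)), ('pos', 76, [23.1, 26.
[... 299 characters left out ...]
'floor', 296, [-22.6, -7.5, 8.4], np.float64(17.3))]
22 [('neg', 86, [-29.0, -26.1, -22.9], np.float64(62.1)), ('pos', 77, [23.0, 25.7, 28.8], np.float64(62.2)), ('liner', 126, [8.4, 13.2, 18.0], np.float64(57.2)), ('floor', 300, [-22.6, -6.9, 8.0], np.float64(17.3))]
33 [('neg', 94, [-28.9, -26.1, -22.8], np.float64(62.0)), ('pos', 84, [23.2, 26.1, 28.9], np.float64(62.3)), ('liner', 127, [8.9, 13.5, 18.1], np.float64(57.3)), ('floor', 306, [-22.8, -8.0, 7.6], np.float64(17.3))]
44 [('neg', 98, [-29.0, -26.1, -22.9], np.float64(62.0)), ('pos', 84, [23.1, 26.2, 29.0], np.float64(62.1)), ('liner', 105, [8.6, 13.1, 17.8], np.float64(57.2)), ('floor', 312, [-22.9, -8.2, 7.2], np.float64(17.3))]
```

```bash
python3 g.py .361 -.321 .24 -98.2
```

```text
t 8.45 p [0.4891 0.0846 0.1983] F [ 0.2  0.1 -0.2] w 1.001 ff 0.0
row [-0.2049, 0.5288, -0.0555] [0.0001, 0.0002, 0.1318] rows 8.547975658133863
```

>>> step_arm --plan '[[[-0.205, 0.529, -0.056, 0, 0, 0.132], [-0.205, 0.529, -0.056, 0, 0, 0.132], [-0.205, 0.529, -0.056, 0, 0, 0.132], [-0.205, 0.529, -0.056, 0, 0, 0.132], [-0.205, 0.529, -0.056, 0, 0, 0.132], [-0.205, 0.529, -0.056, 0, 0, 0.132], [-0.205, 0.529, -0.056, 0, 0, 0.132], [-0.205, 0.529, -0.056, 0, 0, 0.132]]]' --jaw 0.6

```text
clock: 9.25
tool_pos: [0.3673, -0.2962, 0.2386]
eef_rot: [[0.99, -0.143, 0.002], [-0.143, -0.99, -0.0], [0.002, -0.0, -1.0]]
wrist_force: [1.0, 0.8, -0.1]
grip_width: 0.597
finger_force: 0.0
```

```bash
python3 g.py .361 -.321 .24 -98.2
```

```text
t 9.25 p [ 0.3673 -0.2962  0.2386] F [ 1.   0.8 -0.1] w 0.597 ff 0.0
row [-0.0035, 0.0339, -0.0019] [-0.0001, -0.0012, -0.0004] rows 0.5119220410757043
```

>>> step_arm --plan '[[[0, 0.03, 0, 0, 0, 0], [0, 0.03, 0, 0, 0, 0], [0, 0.03, 0, 0, 0, 0], [0, 0.03, 0, 0, 0, 0]]]'

```text
clock: 9.65
tool_pos: [0.3653, -0.3157, 0.2382]
eef_rot: [[0.989, -0.145, 0.001], [-0.145, -0.989, 0.001], [0.001, -0.001, -1.0]]
wrist_force: [-0.3, 0.3, 0.0]
grip_width: 0.598
finger_force: 0.0
```

```bash
python3 - <<'E'
from m import *
c=cam("wrist");P=c["P"];print(c["o"],r.sense()["tool_pos"])
m=(P[...,2]>.094)&(P[...,2]<.106)&(P[...,0]>.2)&(P[...,0]<.6)&(P[...,1]<-.15)
k,l,st,ce=cv2.connectedComponentsWithStats(m.astype(np.uint8))
for i in range(1,k):
    if st[i,4]>80: rect(P,l==i,"blk %s"%c["img"][l==i].mean(0).round())
E
python3 g.py .428 -.331 .13 -98.2
```

```text
[ 0.43226307 -0.325523    0.38125306] [ 0.365393   -0.31557548  0.2382809 ]
blk [111. 120.  41.] 1729 c [ 483.1 -254.4] size [22.3 60.3] ang 87.7 z [ 97.5 100.1 101.3]
blk [ 46.  80. 119.] 1442 c [ 426.7 -328.9] size [21.8 59.6] ang 81.4 z [ 98.6 100.2 101.4]
blk [51. 56. 15.] 1149 c [ 330.1 -329.2] size [22.2 60. ] ang 60.0 z [ 97.8 100.3 101.6]
t 9.7 p [ 0.3654 -0.3156  0.2383] F [ 0.5 -0.3 -0. ] w 0.598 ff 0.0
row [0.0854, 0.0084, 0.1445] [-0.0005, -0.0008, -0.0011] rows 2.5205003901693437
```

```bash
python3 g.py .4273 -.330 .055 -98.5
```

```text
t 9.7 p [ 0.3654 -0.3156  0.2383] F [ 0.5 -0.3 -0. ] w 0.598 ff 0.0
row [0.0842, 0.0073, 0.2445] [-0.0005, -0.0008, 0.0022] rows 3.879816073883292
```

>>> step_arm --plan '[[[0.05, 0.005, 0.03, 0, -0.001, 0.002], [0.084, 0.007, 0.09, 0, -0.001, 0.002], [0.084, 0.007, 0.13, 0, -0.001, 0.002], [0.084, 0.007, 0.14, 0, -0.001, 0.002], [0.084, 0.007, 0.19, 0, -0.001, 0.002], [0.084, 0.007, 0.23, 0, -0.001, 0.002], [0.084, 0.007, 0.244, 0, -0.001, 0.002], [0.084, 0.007, 0.244, 0, -0.001, 0.002]]]'

```text
clock: 10.5
tool_pos: [0.4263, -0.3302, 0.0552]
eef_rot: [[0.989, -0.149, -0.002], [-0.149, -0.989, 0.002], [-0.002, -0.002, -1.0]]
wrist_force: [-0.8, -0.5, 0.5]
grip_width: 0.599
finger_force: 0.0
```

>>> step_arm --plan '[[[0, 0, 0, 0, 0, 0], [0, 0, 0, 0, 0, 0], [0, 0, 0, 0, 0, 0], [0, 0, 0, 0, 0, 0]]]'

```text
clock: 10.9
tool_pos: [0.4274, -0.3318, 0.0569]
eef_rot: [[0.989, -0.15, 0.001], [-0.15, -0.989, -0.001], [0.002, 0.001, -1.0]]
wrist_force: [-0.9, -0.8, -0.1]
grip_width: 0.603
finger_force: 0.0
```

>>> step_arm --plan '[[[0, 0, 0, 0, 0, 0], [0, 0, 0, 0, 0, 0], [0, 0, 0, 0, 0, 0], [0, 0, 0, 0, 0, 0], [0, 0, 0, 0, 0, 0], [0, 0, 0, 0, 0, 0], [0, 0, 0, 0, 0, 0], [0, 0, 0, 0, 0, 0]]]' --jaw 0 --squeeze 80

```text
clock: 11.7
tool_pos: [0.4269, -0.3312, 0.0558]
eef_rot: [[0.989, -0.15, 0.0], [-0.15, -0.989, 0.0], [-0.0, -0.0, -1.0]]
wrist_force: [-2.2, 0.8, 3.4]
grip_width: 0.248
finger_force: 78.0
```

>>> step_arm --plan '[[[0, 0, -0.02, 0, 0, 0], [0, 0, -0.08, 0, 0, 0], [0, 0, -0.14, 0, 0, 0], [0, 0, -0.18, 0, 0, 0], [0, 0, -0.18, 0, 0, 0], [0, 0, -0.18, 0, 0, 0]]]'

```text
clock: 12.3
tool_pos: [0.4273, -0.3316, 0.1919]
eef_rot: [[0.989, -0.15, 0.002], [-0.15, -0.989, -0.001], [0.002, 0.001, -1.0]]
wrist_force: [-0.9, 0.3, -2.3]
grip_width: 0.251
finger_force: 78.2
```

```bash
python3 g.py .566 .075 .19 -84.5
```

```text
t 12.3 p [ 0.4273 -0.3316  0.1919] F [-0.9  0.3 -2.3] w 0.251 ff 78.2
row [0.1016, -0.5637, 0.0022] [0.0008, -0.0011, -0.1568] rows 8.59167232303469
```

>>> step_arm --plan '[[[0.013, -0.07, 0, 0, 0, -0.02], [0.026, -0.14, 0, 0, 0, -0.04], [0.038, -0.21, 0, 0, 0, -0.06], [0.051, -0.28, 0, 0, 0, -0.08], [0.064, -0.35, 0, 0, 0, -0.1], [0.077, -0.42, 0, 0, 0, -0.12], [0.089, -0.49, 0, 0, 0, -0.14], [0.1, -0.54, 0, 0, 0, -0.157]]]'

```text
clock: 13.1
tool_pos: [0.5565, 0.0489, 0.1885]
eef_rot: [[0.995, 0.097, -0.004], [0.097, -0.995, 0.0], [-0.004, -0.001, -1.0]]
wrist_force: [1.2, -0.8, -1.8]
grip_width: 0.251
finger_force: 78.5
```

```bash
python3 g.py .566 .075 .15 -84.5
```

```text
t 13.1 p [0.5565 0.0489 0.1885] F [ 1.2 -0.8 -1.8] w 0.251 ff 78.5
row [0.0162, -0.0334, 0.0513] [-0.0003, 0.0023, 0.001] rows 0.9501300675669053
```

>>> step_arm --plan '[[[0.012, -0.025, 0.02, 0, 0.002, 0], [0.012, -0.025, 0.045, 0, 0.002, 0], [0.012, -0.025, 0.05, 0, 0.002, 0], [0.012, -0.025, 0.05, 0, 0.002, 0], [0.012, -0.025, 0.05, 0, 0.002, 0]]]'

```text
clock: 13.6
tool_pos: [0.5646, 0.0657, 0.1533]
eef_rot: [[0.995, 0.095, 0.003], [0.095, -0.995, 0.0], [0.003, -0.0, -1.0]]
wrist_force: [0.6, 0.0, -1.0]
grip_width: 0.251
finger_force: 78.7
```

```bash
python3 - <<'E'
from m import *
s=r.sense();print(s["tool_pos"],np.array(s["eef_rot"]).round(4).tolist(),s["wrist_force"].round(1))
a=np.radians(5.5);B=np.array([[np.cos(a),-np.sin(a)],[np.sin(a),np.cos(a)]])
for n,c0 in(("wrist",[.5647,.0848]),("top",[.5657,.0818]),("scene",[.565,.082])):
    c=cam(n);P=c["P"];cv2.imwrite(f"pics/{n}3.png",c["img"]);np.savez(f"{n}3.npz",**c)
    tx,ty,tz=s["tool_pos"];R=c["R"]
    m=sel(P,tx-.06,tx+.06,ty-.05,ty+.05,tz+.035,tz+.052)
    if m.sum()>10: rect(P,m,n+" block top")
    m=sel(P,.48,.64,.02,.15,.058,.068);rect(P,m,n+" rims")
    q=P.copy();q[...,:2]=(P[...,:2]-c0)@B
    m=sel(q,-.06,.06,-.03,.03,.07,.2); z=q[m]
    for lo in np.arange(.09,.2,.012):
        w=z[(z[:,2]>lo)&(z[:,2]<lo+.012)]
        if len(w)>5: print(n,lo.round(3),len(w),"x",np.percentile(w[:,0]*1e3,[1,99]).round(1),"y",np.percentile(w[:,1]*1e3,[1,99]).round(1))
w=cv2.imread("pics/wrist3.png");t=cv2.imread("pics/scene3.png")[110:230,260:440]
C=np.zeros((500,800,3),np.uint8);C[:400,:400]=w[:,120:520];C[:267,400:800]=cv2.resize(t,(400,267));cv2.imwrite("pics/c3.png",C)
E
```

```text
[0.5645665  0.06568009 0.15327275] [[0.9955, 0.0951, 0.0026], [0.0951, -0.9955, 0.0005], [0.0026, -0.0002, -1.0]] [ 0.6  0.  -1. ]
wrist block top 8702 c [571.2  67. ] size [47.2 88. ] ang 6.0 z [191.6 197.9 203.7]
wrist rims 1928 c [565.8  85.1] size [109.   58.1] ang 5.5 z [58.2 62.3 63.5]
wrist 0.102 116 x [26.4 28. ] y [-28.9  -8.7]
wrist 0.114 125 x [26.4 28. ] y [-28.6  -8.3]
wrist 0.126 152 x [25.6 28.2] y [-29.1  -8.4]
wrist 0.138 202 x [25.1 28.1] y [-28.9  -8. ]
wrist 0.15 270 x [ 4.2 28.2] y [-28.8   2.9]
wrist 0.162 507 x [ 3.9 28.2] y [-28.8   5.3]
wrist 0.174 669 x [ 3.8 28.2] y [-29.    5.3]
wrist 0.186 4385 x [-17.3  28.1] y [-29.4   8.1]
wrist 0.198 2470 x [-17.   25.9] y [-27.8  13.2]
top block top 45 c [542.9  53.4] size [11.8 35.7] ang 23.1 z [190.2 196.9 201.7]
top rims 132 c [542.3  79.1] size [64.  58.2] ang 5.6 z [58.3 62.  66.2]
top 0.102 11 x [-31.8 -14.5] y [-29.9 -17.8]
top 0.114 6 x [-31.9 -25.8] y [-29.9 -11.1]
top 0.126 8 x [-32.2 -30.7] y [-25.3  -9.6]
top 0.138 10 x [-32.1 -15.5] y [-29.7 -10.8]
top 0.15 9 x [-31.6 -19.6] y [-29.9 -18.7]
top 0.162 9 x [-32.  -30.7] y [-27.6  -9.8]
top 0.174 7 x [-31.9 -30.8] y [-28.1 -10.9]
top 0.186 29 x [-31.8 -22.2] y [-29.7  -7.9]
top 0.198 8 x [-31.1 -26. ] y [-27.1 -12.3]
scene block top 164 c [577.9  59.7] size [83.1 35.1] ang 72.6 z [190.2 198.1 204.6]
scene rims 237 c [565.   81.9] size [112.7  60. ] ang 5.6 z [58.5 61.2 63.4]
scene 0.09 13 x [-30.3  27.5] y [-29.1 -20.8]
scene 0.102 71 x [-29.1  28.3] y [-29.9 -12.3]
scene 0.114 70 x [-28.6  28.5] y [-29.9 -12.4]
scene 0.126 79 x [-28.9  29. ] y [-29.8 -12.6]
scene 0.138 72 x [-29.5  28.5] y [-29.8  -9.8]
scene 0.15 50 x [-30.2  28.6] y [-29.9 -12.2]
scene 0.162 38 x [ 8.5 28.7] y [-30.  -10.3]
scene 0.174 37 x [10.1 28.5] y [-29.7 -11.9]
scene 0.186 83 x [-3.2 28.4] y [-30.   -2.2]
scene 0.198 40 x [-8.7 27.2] y [-28.8   9.5]
```

View pics/c3.png

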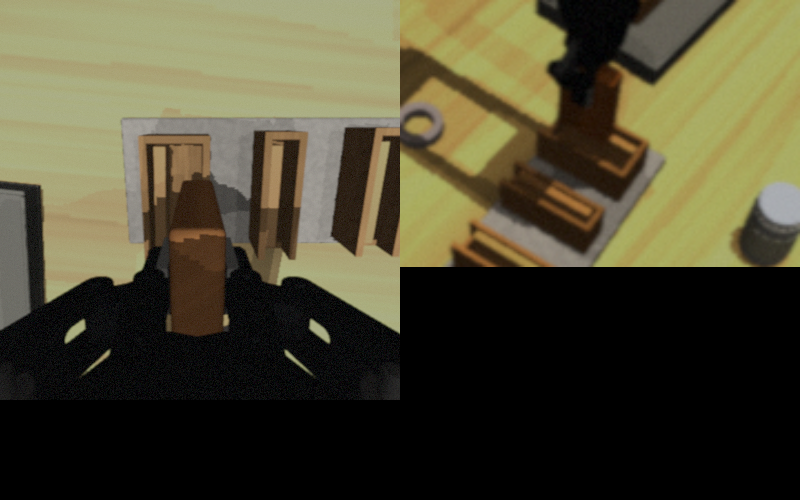

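The crop shows the block upright in the grip just over the -y side of the bin (wrist view, block at about (197,235)), square to it. I'll check its y offset without the clipping limits.

```bash
python3 - <<'E'
from m import *
a=np.radians(5.5);B=np.array([[np.cos(a),-np.sin(a)],[np.sin(a),np.cos(a)]])
for n,c0 in(("wrist",[.5647,.0848]),("top",[.5657,.0818]),("scene",[.565,.082])):
    P=np.load(f"{n}3.npz")["P"];q=P.copy();q[...,:2]=(P[...,:2]-c0)@B
    for lo,hi in((.1,.12),(.12,.147),(.194,.202)):
        m=sel(q,-.06,.06,-.06,.03,lo,hi); rect(q,m,n+f" {lo}"); w=q[m]*1e3
        for nm,mm in(("+x",w[:,0]>24),("-x",w[:,0]<-25)):
            if mm.sum()>5: print("  ",nm,mm.sum(),np.percentile(w[mm,1],[1,50,99]).round(1))
E
```

```text
wrist 0.1 179 c [ 26.6 -18.6] size [21.6  2.8] ang 89.6 z [102.7 110.9 119.4]
   +x 179 [-28.7 -18.3  -8.2]
wrist 0.12 362 c [ 26.7 -18.4] size [ 3.3 21.7] ang 1.5 z [122.3 135.3 146. ]
   +x 362 [-29.  -18.6  -8.3]
wrist 0.194 7182 c [  8.9 -18.4] size [63.4 54.1] ang 49.7 z [195.7 197.9 200.6]
   +x 725 [-29.1 -18.9  -8.3]
top 0.1 16 c [-27.2 -24.3] size [11.3 25.8] ang 42.8 z [104.7 112.2 118.8]
   -x 12 [-29.9 -23.3 -11.3]
top 0.12 16 c [-31.5 -18.9] size [19.   1.2] ang 88.9 z [126.5 131.4 146.3]
   -x 16 [-28.3 -18.   -9.6]
top 0.194 32 c [-25.4 -26. ] size [11.8 35.7] ang 17.6 z [195.  198.  201.4]
   -x 27 [-29.5 -20.8  -8.6]
scene 0.1 127 c [  1.  -27.9] size [61.1 17.4] ang 15.8 z [101.6 110.4 119.2]
   +x 22 [-30.  -24.8 -11.5]
   -x 11 [-28.9 -28.3 -26.8]
scene 0.12 181 c [  1.9 -27.2] size [60.4 18.5] ang 17.2 z [121.5 133.2 144.7]
   +x 36 [-29.  -23.6  -9.6]
   -x 13 [-29.9 -28.8 -27.4]
scene 0.194 119 c [ 11.1 -22.5] size [68.1 34.3] ang 65.4 z [194.5 198.1 201.4]
   +x 21 [-29.2 -20.4  -9.6]
```

>>> step_arm --plan '[[[0, -0.008, 0, 0, 0, 0], [0, -0.0153, 0, 0, 0, 0], [0, -0.0153, 0, 0, 0, 0], [0, -0.0153, 0, 0, 0, 0], [0, -0.0153, 0, 0, 0, 0]]]'

```text
clock: 14.25
tool_pos: [0.5637, 0.0778, 0.1533]
eef_rot: [[0.995, 0.096, 0.003], [0.096, -0.995, 0.0], [0.003, -0.0, -1.0]]
wrist_force: [0.0, -0.1, -1.7]
grip_width: 0.247
finger_force: 78.7
```

```bash
python3 g.py .5637 .0772 .075 -84.5; sleep 0; python3 - <<'E'
from m import *
a=np.radians(5.5);B=np.array([[np.cos(a),-np.sin(a)],[np.sin(a),np.cos(a)]])
c=cam("wrist");P=c["P"];q=P.copy();q[...,:2]=(P[...,:2]-[.5647,.0848])@B
rect(q,sel(q,.02,.06,-.06,.03,.1,.147),"face")
rect(q,sel(q,.03,.047,-.021,.0225,.052,.0605),"liner far")
E
```

```text
t 14.25 p [0.5637 0.0778 0.1533] F [ 0.  -0.1 -1.7] w 0.247 ff 78.7
row [-0.0004, 0.0008, 0.1044] [-0.0001, -0.002, 0.0003] rows 1.5654662651729903
face 543 c [26.9 -6.2] size [ 3.4 21.9] ang 1.6 z [104.4 128.3 145.8]
liner far 251 c [38.5 12.9] size [ 9.3 16.7] ang 88.9 z [56.2 57.3 58.5]
```

>>> step_arm --plan '[[[0, 0.001, 0.02, 0, -0.002, 0], [0, 0.001, 0.045, 0, -0.002, 0], [0, 0.001, 0.065, 0, -0.002, 0], [0, 0.001, 0.08, 0, -0.002, 0], [0, 0.001, 0.09, 0, -0.002, 0], [0, 0.001, 0.097, 0, -0.002, 0], [0, 0.001, 0.1, 0, -0.002, 0], [0, 0.001, 0.1, 0, -0.002, 0]]]'

```text
clock: 15.1
tool_pos: [0.5641, 0.0771, 0.0784]
eef_rot: [[0.995, 0.096, 0.0], [0.096, -0.995, 0.0], [0.0, -0.0, -1.0]]
wrist_force: [0.3, -0.1, -1.5]
grip_width: 0.25
finger_force: 78.7
```

>>> step_arm --plan '[[[0, 0, 0.001, 0, 0, 0], [0, 0, 0.002, 0, 0, 0], [0, 0, 0.003, 0, 0, 0], [0, 0, 0.003, 0, 0, 0]]]'

```text
clock: 15.5
tool_pos: [0.564, 0.0771, 0.0761]
eef_rot: [[0.995, 0.096, 0.0], [0.096, -0.995, 0.0], [0.0, -0.0, -1.0]]
wrist_force: [0.1, -0.3, -1.4]
grip_width: 0.25
finger_force: 78.7
```

>>> step_arm --plan '[[[0, 0, 0.001, 0, 0, 0], [0, 0, 0.002, 0, 0, 0], [0, 0, 0.003, 0, 0, 0], [0, 0, 0.004, 0, 0, 0], [0, 0, 0.004, 0, 0, 0], [0, 0, 0.004, 0, 0, 0]]]'

```text
clock: 16.1
tool_pos: [0.564, 0.077, 0.073]
eef_rot: [[0.995, 0.096, -0.0], [0.096, -0.995, 0.0], [-0.0, -0.0, -1.0]]
wrist_force: [0.3, 0.1, -0.6]
grip_width: 0.249
finger_force: 78.8
```

>>> step_arm --plan '[[[0, 0, 0.0005, 0, 0, 0], [0, 0, 0.001, 0, 0, 0], [0, 0, 0.001, 0, 0, 0], [0, 0, 0.001, 0, 0, 0]]]'

```text
clock: 16.5
tool_pos: [0.5642, 0.0771, 0.0728]
eef_rot: [[0.995, 0.096, 0.0], [0.096, -0.995, 0.0], [0.0, -0.0, -1.0]]
wrist_force: [-2.4, -0.7, 6.1]
grip_width: 0.245
finger_force: 79.3
```

>>> step_arm --plan '[[[0, -0.0015, 0, 0, 0, 0], [0, -0.003, 0, 0, 0, 0], [0, -0.0045, 0, 0, 0, 0], [0, -0.006, 0, 0, 0, 0], [0, -0.0075, 0, 0, 0, 0], [0, -0.0085, 0, 0, 0, 0], [0, -0.0085, 0, 0, 0, 0], [0, -0.0085, 0, 0, 0, 0]]]'

```text
clock: 17.3
tool_pos: [0.564, 0.0833, 0.0728]
eef_rot: [[0.995, 0.096, 0.001], [0.096, -0.995, 0.0], [0.001, 0.0, -1.0]]
wrist_force: [0.6, -2.4, 5.4]
grip_width: 0.247
finger_force: 79.5
```

>>> step_arm --plan '[[[0, -0.001, 0, 0, 0, 0], [0, -0.0015, 0, 0, 0, 0], [0, -0.002, 0, 0, 0, 0], [0, -0.002, 0, 0, 0, 0], [0, -0.002, 0, 0, 0, 0]]]'

```text
clock: 17.8
tool_pos: [0.5638, 0.0848, 0.0727]
eef_rot: [[0.995, 0.096, 0.001], [0.096, -0.995, -0.0], [0.001, 0.0, -1.0]]
wrist_force: [1.0, -3.3, 4.4]
grip_width: 0.249
finger_force: 79.5
```

>>> step_arm --plan '[[[0, -0.0005, 0, 0, 0, 0], [0, -0.001, 0, 0, 0, 0], [0, -0.0015, 0, 0, 0, 0], [0, -0.0015, 0, 0, 0, 0], [0, -0.0015, 0, 0, 0, 0]]]'

```text
clock: 18.3
tool_pos: [0.5637, 0.0859, 0.0727]
eef_rot: [[0.995, 0.096, 0.001], [0.096, -0.995, -0.0], [0.001, 0.0, -1.0]]
wrist_force: [0.7, -2.6, 6.0]
grip_width: 0.25
finger_force: 79.5
```

```bash
cat > chk.py <<'E'
from m import *
a=np.radians(5.5);B=np.array([[np.cos(a),-np.sin(a)],[np.sin(a),np.cos(a)]])
s=r.sense();print(s["clock"],s["tool_pos"].round(4),s["wrist_force"].round(1),s["wrist_torque"].round(2))
c=cam("wrist");cv2.imwrite("pics/w5.png",c["img"]);P=c["P"];q=P.copy();q[...,:2]=(P[...,:2]-[.5647,.0848])@B
m=sel(q,.02,.06,-.06,.03,.07,.11)
if m.sum()>5: rect(q,m,"face")
for xs in range(-50,50,10):
    o=[]
    for (y0,y1,z0,z1) in((0,.0228,.052,.0605),(.0215,.035,.0595,.07)):
        w=q[sel(q,xs/1e3,(xs+10)/1e3,y0,y1,z0,z1)]*1e3
        if len(w)>8:o.append((len(w),np.percentile(w[:,1],[2,50,98]).round(1).tolist(),w[:,2].mean().round(1)))
        else:o.append(0)
    print(xs,o)
E
python3 chk.py
```

```text
18.3 [0.5637 0.0859 0.0727] [ 0.7 -2.6  6. ] [-0.66 -0.13 -0.02]
face 1152 c [27.7  1.5] size [22.   3.8] ang 89.5 z [ 73.4  94.3 108.5]
-50 [0, 0]
-40 [0, 0]
-30 [0, 0]
-20 [0, 0]
-10 [0, (44, [22.9, 26.3, 28.7], np.float64(62.2))]
0 [(106, [17.2, 20.3, 22.2], np.float64(57.4)), (181, [23.0, 25.8, 28.9], np.float64(62.4))]
10 [(196, [15.2, 18.9, 22.5], np.float64(57.4)), (192, [23.0, 25.8, 28.9], np.float64(62.2))]
20 [(340, [1.3, 16.4, 22.1], np.float64(57.1)), (195, [23.0, 25.9, 28.9], np.float64(62.4))]
30 [(311, [12.6, 17.5, 22.2], np.float64(57.4)), (211, [22.9, 25.8, 28.9], np.float64(62.3))]
40 [(253, [12.5, 17.3, 22.1], np.float64(57.2)), (217, [22.9, 25.9, 28.9], np.float64(62.4))]
```

>>> step_arm --plan '[[[0, -0.0005, 0, 0, 0, 0], [0, -0.001, 0, 0, 0, 0], [0, -0.0015, 0, 0, 0, 0], [0, -0.0015, 0, 0, 0, 0], [0, -0.0015, 0, 0, 0, 0]]]'

```text
clock: 18.85
tool_pos: [0.5637, 0.0864, 0.0728]
eef_rot: [[0.995, 0.096, 0.001], [0.096, -0.995, -0.001], [0.001, 0.001, -1.0]]
wrist_force: [0.6, -6.3, 5.3]
grip_width: 0.245
finger_force: 79.6
```

>>> step_arm --plan '[[[0, -0.0005, 0, 0, 0, 0], [0, -0.001, 0, 0, 0, 0], [0, -0.0015, 0, 0, 0, 0], [0, -0.0015, 0, 0, 0, 0], [0, -0.0015, 0, 0, 0, 0]]]'

```text
clock: 19.35
tool_pos: [0.5636, 0.0865, 0.0728]
eef_rot: [[0.995, 0.096, 0.001], [0.096, -0.995, -0.002], [0.001, 0.003, -1.0]]
wrist_force: [0.9, -9.6, 5.8]
grip_width: 0.247
finger_force: 79.6
```

>>> step_arm --plan '[[[0, -0.001, 0, 0, 0, 0], [0, -0.002, 0, 0, 0, 0], [0, -0.003, 0, 0, 0, 0], [0, -0.004, 0, 0, 0, 0], [0, -0.004, 0, 0, 0, 0], [0, -0.004, 0, 0, 0, 0]]]'

```text
clock: 19.95
tool_pos: [0.5637, 0.0868, 0.0729]
eef_rot: [[0.995, 0.095, 0.002], [0.095, -0.995, -0.007], [0.001, 0.007, -1.0]]
wrist_force: [1.3, -22.1, 6.3]
grip_width: 0.246
finger_force: 80.1
```

```bash
python3 chk.py
```

```text
19.95 [0.5637 0.0868 0.0729] [  1.3 -22.1   6.3] [-4.09 -0.26  0.08]
face 1156 c [27.8  2.4] size [22.2  3.8] ang 89.6 z [ 73.3  94.3 108.6]
-50 [0, 0]
-40 [0, 0]
-30 [0, 0]
-20 [0, 0]
-10 [0, (37, [23.1, 26.5, 29.0], np.float64(62.3))]
0 [(93, [18.0, 20.9, 22.7], np.float64(57.4)), (184, [22.9, 25.7, 28.7], np.float64(62.3))]
10 [(185, [15.5, 19.5, 22.6], np.float64(57.4)), (183, [23.0, 25.9, 28.9], np.float64(62.3))]
20 [(345, [1.4, 16.9, 22.6], np.float64(57.2)), (193, [22.9, 25.8, 28.9], np.float64(62.4))]
30 [(316, [13.0, 17.6, 22.4], np.float64(57.2)), (211, [23.0, 25.7, 28.8], np.float64(62.3))]
40 [(251, [13.2, 17.7, 22.5], np.float64(57.1)), (217, [22.9, 25.8, 28.9], np.float64(62.3))]
```

View pics/w5.png

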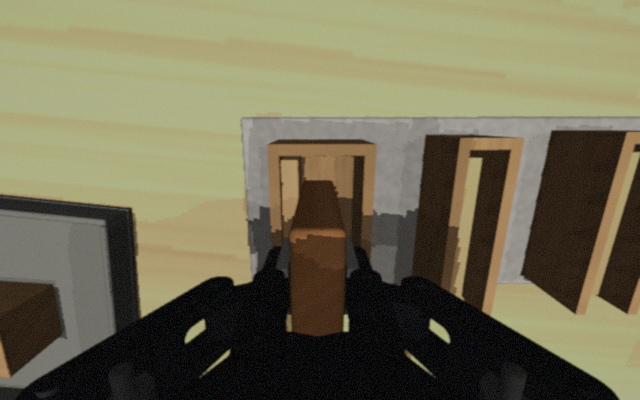

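The wrist view shows the block standing in the bin at (318,270), with the liner at (290,175) pressed against the left wall. Its far end is flush, with the inner face at 13.1 mm. I'll hold and check the front end from the fixed cameras.

>>> step_arm --plan '[[[0, 0, 0, 0, 0, 0], [0, 0, 0, 0, 0, 0], [0, 0, 0, 0, 0, 0], [0, 0, 0, 0, 0, 0], [0, 0, 0, 0, 0, 0]]]'

```text
clock: 20.5
tool_pos: [0.5637, 0.0868, 0.0729]
eef_rot: [[0.995, 0.095, 0.002], [0.095, -0.995, -0.007], [0.001, 0.007, -1.0]]
wrist_force: [0.4, -21.5, 5.6]
grip_width: 0.249
finger_force: 80.1
```

```bash
python3 - <<'E'
from m import *
a=np.radians(5.5);B=np.array([[np.cos(a),-np.sin(a)],[np.sin(a),np.cos(a)]])
for n,c0 in(("top",[.5657,.0818]),("scene",[.565,.082])):
    c=cam(n);P=c["P"];q=P.copy();q[...,:2]=(P[...,:2]-c0)@B;cv2.imwrite(f"pics/{n}6.png",c["img"])
    for xs in range(-50,50,10):
        w=q[sel(q,xs/1e3,(xs+10)/1e3,0,.0228,.052,.0605)]*1e3
        if len(w)>3: print(n,xs,len(w),np.percentile(w[:,1],[5,50,95]).round(1))
    rect(P,sel(P,.36,.55,.24,.43,.04,.06),n+" carton")
t=cv2.imread("pics/top6.png")[155:235,245:325];s=cv2.imread("pics/scene6.png")[120:240,260:400]
C=np.zeros((400,800,3),np.uint8);C[:,:400]=cv2.resize(t,(400,400),interpolation=2);C[:343,400:]=cv2.resize(s,(400,343),interpolation=2);cv2.imwrite("pics/c6.png",C)
E
```

```text
top -40 18 [ 8.  15.6 20.8]
top -30 12 [15.3 19.8 22.4]
top carton 683 c [458.6 333.5] size [49.2 81.5] ang 1.0 z [45.5 49.6 53.2]
scene 20 9 [ 3.6 16.7 20.7]
scene 30 17 [13.  16.5 22. ]
scene 40 13 [13.6 18.8 22.4]
scene carton 54 c [479.9 356.4] size [16.9 45.6] ang 21.6 z [40.9 48.4 52.1]
```

View pics/c6.png

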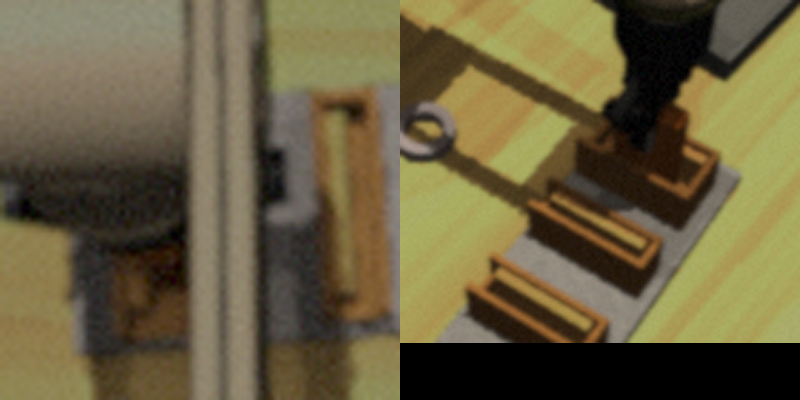

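The crops show the block standing in the wide bin with the liner against the +y wall. The push is steady at about 22 N, and the arm hides most of the front end. I'm handing in.

```bash
python3 -c "
from rig import r
print(r.job_done())"
```

```text
the job is handed in; nothing more can be done
None
```

I handed in the job at about 21 s, before any verdict came back: the carton is upright in the tray, and the gripped spacer stands on the wide bin's floor pressing the liner against the +y wall at a steady 22 N or so; its far end measured flush, while its front end was mostly hidden by the arm.

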